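# Change over the trays on a jeweller's bench

## Task

Change over the trays on the jeweller's bench: with the fingertips, push the narrow tray that was left standing out fully home into its case, and only then hook a fingertip behind the upstanding lip of the wide tray and draw it all the way out to its stop, so the ring blanks can be reached. Do not pinch the fronts of the trays or lift anything. Leave the other narrow tray shut and the tools and pots on and around the cases where they are.

Things in the scene. Friction and masses are not known exactly. Their poses are not given: they have to be found in the camera images.
- wide_case: low wooden case of the wide tray, 150 mm wide (y), 170 mm deep (x), 50 mm high, fixed to the bench. Origin: centre of its underside on the bench; its x axis points from the open front to the back, so the tray slides out along -x. Its front face lies 85 mm before the origin.
- wide_tray (a joint): how far the wide tray is drawn out of its case, m: 0 fully home, 0.110 at its outer stop; slides freely, about 1.5 N, and stays where left. Starts home or nearly home.
- wide_lip (a point): aluminium lip plate upright across the front end of the wide tray, 5 mm thick, 130 mm wide, its top 40 mm above the bench and 30 mm above the tray's floor. This point: middle of the top edge of its rear surface (towards the case); x axis points into the case. Behind it the floor is bare for 58 mm (to an inner wall 28 mm high); tray home, the case's face is 50 mm behind it.
- wide_face (a point): the wooden front panel on the outer side of the wide tray's lip, 6 mm thick, 130 mm wide, from 4 to 34 mm above the bench. This point: top edge of its outer surface (the side looking away from the case), mid width, 11 mm before and 6 mm lower than the lip's origin; x axis points back into the case.
- open_case: low wooden case of the narrow tray left out, 105 mm wide (y), 170 mm deep (x), 50 mm high, fixed to the bench. Origin: centre of its underside on the bench; its x axis points from the open front to the back, so the tray slides out along -x. Its front face lies 85 mm before the origin.
- open_tray (a joint): how far the narrow tray left out is drawn out of its case, m: 0 fully home, 0.110 at its outer stop; slides freely, about 1.5 N, and stays where left. Starts clearly out, 60 mm or more.
- open_lip (a point): aluminium lip plate upright across the front end of the narrow tray left out, 5 mm thick, 85 mm wide, its top 40 mm above the bench and 30 mm above the tray's floor. This point: middle of the top edge of its rear surface (towards the case); x axis points into the case. Behind it the floor is bare for 58 mm (to an inner wall 28 mm high); tray home, the case's face is 50 mm behind it.
- open_face (a point): the wooden front panel on the outer side of the narrow tray left out's lip, 6 mm thick, 85 mm wide, from 4 to 34 mm above the bench. This point: top edge of its outer surface (the side looking away from the case), mid width, 11 mm before and 6 mm lower than the lip's origin; x axis points back into the case.
- shut_case: low wooden case of the shut narrow tray, 105 mm wide (y), 170 mm deep (x), 50 mm high, fixed to the bench. Origin: centre of its underside on the bench; its x axis points from the open front to the back, so the tray slides out along -x. Its front face lies 85 mm before the origin.
- shut_tray (a joint): how far the shut narrow tray is drawn out of its case, m: 0 fully home, 0.110 at its outer stop; slides freely, about 1.5 N, and stays where left. Starts home; leave it.
- ring_gauge: brass ring, 28 mm across, 12 mm high, lying on top of the wide case behind its middle. Loose; not to be disturbed. Origin at the centre of its underside or near it.
- stone_jar: small jar, 34 mm across and 34 mm high, on top of the case of the narrow tray left out, behind its middle. Loose; not to be disturbed. Origin at the centre of its underside or near it.
- brass_weight: small knobbed brass weight, 28 mm across, 36 mm high, on top of the case of the shut narrow tray, behind its middle. Loose; not to be disturbed. Origin at the centre of its underside or near it.
- ring_clamp: steel ring-clamp barrel, 106 mm long, 27 mm thick, lying on the bench between the robot and the trays. Loose; not to be disturbed. Origin at the centre of its underside or near it.
- graver: engraving tool with a mushroom wooden handle, 115 mm long, 28 mm thick, lying on the bench between the robot and the trays. Loose; not to be disturbed. Origin at the centre of its underside or near it.
- chasing_hammer: hammer, 260 mm long, lying on the bench to the right of the trays. Loose; not to be disturbed. Origin at the centre of its underside or near it.
- scrap_dish: steel dish, 80 mm across, 30 mm high, on the bench to the left of the trays. Loose; not to be disturbed. Origin at the centre of its underside or near it.

How it is judged:
On the way, in this order (a step that is already met when the one before it is completed fails the run):
1. the narrow tray that was left out is fully home (value of joint open_tray below 0.006 m), for 0.2 s.
2. a finger pulls on the back of the wide tray's lip before the tray is half out (contact force between the fingers and wide_tray_c5 above 0.3 N and value of joint wide_tray below 0.055 m), for 0.05 s.
3. the wide tray is drawn out to its stop (value of joint wide_tray above 0.104 m), for 0.2 s.
At the end, for the whole second after the job is handed in: the wide tray is out to its stop (over 104 of 110 mm) and at rest, the narrow tray that was left out is home (within 6 mm), and the other narrow tray is still shut (within 12 mm) (value of joint open_tray below 0.006 m and value of joint wide_tray above 0.104 m and value of joint shut_tray below 0.012 m and velocity of joint wide_tray between -0.01 and 0.01 m/s); the robot touches nothing.
It fails at once if the wide tray is drawn out (over 30 mm) while the narrow tray left out is still out (over 20 mm) (value of joint wide_tray above 0.03 m and value of joint open_tray above 0.02 m).
It fails at once if the front of a tray is pinched: fingers press on the rear of its lip and on its front panel at once ((contact force between the fingers and wide_tray_c5 above 2 N and contact force between the fingers and wide_tray_c6 above 2 N) or (contact force between the fingers and open_tray_c5 above 2 N and contact force between the fingers and open_tray_c6 above 2 N)).
It fails at once if the other narrow tray is pulled out by more than 15 mm (value of joint shut_tray above 0.015 m).
It fails at once if a bystander is lifted, carried or pushed more than 30 mm (distance of any of ring_gauge, stone_jar, brass_weight, ring_clamp, graver, chasing_hammer, scrap_dish from where it was at the start of the episode above 0.03 m).
It also fails if it takes over 45 s, if anything falls off the work surface, if the arm or the gripper's body presses on something with over 40 N, if the wrist force passes 120 N, or if a joint passes its speed limit or range.

## Robot

A 7-joint arm with a two-finger parallel gripper is mounted at the origin on the work surface. World frame = base frame: x ahead of the robot, y to its left, z up, the work surface at z = 0. Lengths are in m, angles in rad, forces in N, time in s.
With the tool pointing down it reaches from about 0.425 to 0.925 m from the base axis. Payload 6.8 kg.
Tool frame: the origin (TCP) lies between the finger pads; the fingertips stand 22 mm ahead of it and the grasp point (between the pads) lies 3 mm ahead of it; z points along the fingers, y is the direction in which the jaws open and shut (so a half turn about z gives the same grasp; the last joint's range is limited). The gripper opens to 85 mm and grips with 20 to 120 N. Pads are 22 mm wide; open, the fingers measure 114 mm over their backs; the gripper's body (76 mm by 85 mm) begins 54 mm behind the grasp point. The pads swing forward as they close: fully open they stand 13 mm farther back than shut.
Start: joints at [-1.263, 0.477, 0.022, 1.555, -0.011, 1.109, -0.083], TCP at [0.273, 0.618, 0.253] pointing down, gripper open.
Joint ranges: [-2.96, 2.96], [-0.34, 2.1], [-1.41, 1.46], [0.24, 2.44], [-1.37, 4.51], [0.17, 1.92], [-2.96, 2.96]. Speed limits (rad/s): [2.39, 2.39, 3.14, 3.14, 3.14, 3.14, 3.14].

## Interface

Orientations are given as a unit quaternion [w, x, y, z].
In Python, from station import bot gives the robot as it stands. The module is installed in compiled form; this text tells all that it offers.
- The arm moves only by the tool drive_tool, never from a script. Its argument "series" is one flat list of numbers, 7 for each row, row after row: the opening, from -1 (shut) to 1 (fully open), then the shift along the tool's x, y, z in mm, then the turn, a rotation vector about the tool's x, y, z in rad. In form: [jaw, x, y, z, wx, wy, wz, jaw, x, y, z, wx, wy, wz, ...]. A call has 1 to 12 rows; each row shifts and turns the commanded pose from where the row before left it, along the tool's axes as they then stand; what a row does not reach is not made up. A row lasts 1/8 s, in which the tool goes at most 62.5 mm and 10.7 degrees, less where a joint would pass 70% of its speed; a pose out of reach is approached as far as the arm can. A call with a gripper value outside its range is refused whole. The fingers move at their own pace and stop on an object; "force" is the grip in N (left out, the last holds). Time passes only in rows, so rows that do not move let the fingers close. It gives the time, the measured TCP pose, the force and the opening at its end, in the units of the state.
- bot.get_obs(): the state, without advancing time (a new reading comes with each control period).
- bot.read_camera(name): name is "side" or "top"; returns a dict with "pixels" (400x640x3 uint8, blue, green, red), "camera_matrix" (3x3 intrinsics, pixels), "rvec" (rotation vector, rad) and "tvec" (3), from world to camera coordinates, as OpenCV has them. Camera axes: x right, y down, z forward; pixel columns grow to the right and rows downward; lengths in m; the calibration is good to about 2 mm. A picture is of the moment at which its call begins. There is no depth.
- bot.hand_in(): hands the job in, once; it reports no verdict.
The state is a dict: "t": time; "q": joint angles; "joint_vel": joint speeds; "joint_torque": joint torques, N m; "eef_pos": TCP position; "tool_rot": TCP orientation; "contact_force": force on the tool from outside, world axes, zero at the start; "torque": the same for the moment, N m; "gripper_width": opening from 0.0 (shut) to 1.0 (fully open).
Only numpy, scipy, OpenCV 4.12 (cv2) and the standard library are available. Lean on these libraries where they do the work, as an engineer would, in place of code of your own. Each camera call takes 0.05 s, during which the arm holds its last target. There are 200 camera calls.

## Working session

There is one attempt and no reset: what is moved stays moved. The work goes in short steps, Python scripts to look and compute and a tool call to move; the robot and the scene stay as the last step left them, time stands still between calls to the robot, and variables do not carry over. Pictures are saved under pics/ and viewed, about 8 in all and at most 12, crops included, and the job is handed in when it is done.

Besides the shell and the picture viewer there is one more tool, called after "Request:" as name(argument=value, ...), one argument or row to a line, values as JSON. drive_tool: Moves the arm, as the interface text tells. Its arguments: {"type":"object","properties":{"series":{"type":"array"},"force":{"type":"number"}},"required":["series"]}

```bash
mkdir -p pics
cat > h.py <<'E'
import numpy as np, cv2
from station import bot
def snap(n,f):
    c=bot.read_camera(n); cv2.imwrite(f'pics/{f}.png',c['pixels']); np.savez(f'pics/{f}.npz',**c); return c
def ray(c,uv,z):
    R=cv2.Rodrigues(np.array(c['rvec'],float))[0]; t=np.array(c['tvec'],float).ravel()
    p=cv2.undistortPoints(np.array([[uv]],float),np.array(c['camera_matrix'],float),None).ravel()
    o=-R.T@t; d=R.T@np.array([p[0],p[1],1]); return o+d*(z-o[2])/d[2]
def proj(c,P):
    return cv2.projectPoints(np.array(P,float).reshape(-1,3),np.array(c['rvec'],float),np.array(c['tvec'],float),np.array(c['camera_matrix'],float),None)[0].reshape(-1,2)
E
python3 - <<'E'
from h import *
for n in('top','side'):
    c=snap(n,n+'0'); R=cv2.Rodrigues(np.array(c['rvec'],float))[0]; print(n,-R.T@np.array(c['tvec']).ravel())
print(bot.get_obs())
E
```

```text
top [0.31654079 0.01757867 1.2321313 ]
side [ 0.13786596 -0.66765204  0.70366049]
{'t': 0.1, 'q': array([-1.26310768,  0.4777096 ,  0.02236807,  1.5563611 , -0.01147812,
        1.10927418, -0.08309072]), 'joint_vel': array([-1.08357293e-03,  1.07885897e-04, -8.03406201e-05, -2.59834327e-03,
       -1.00385454e-03,  8.56572491e-04, -1.19203649e-03]), 'joint_torque': array([ 4.13163478e-03, -5.97761786e+01,  1.61379945e+00, -2.81954938e+01,
        1.28061921e-02,  5.01056638e-03, -6.71580381e-06]), 'eef_pos': array([0.27246798, 0.61702467, 0.25242506]), 'tool_rot': array([-9.40599442e-05,  2.06391931e-01,  9.78469065e-01, -8.06403623e-04]), 'contact_force': array([-0.64771015, -0.17044588, -0.19050177]), 'torque': array([ 0.00460167, -0.01722095, -0.01555731]), 'gripper_width': 1.0029526545381013}
```

View pics/top0.png

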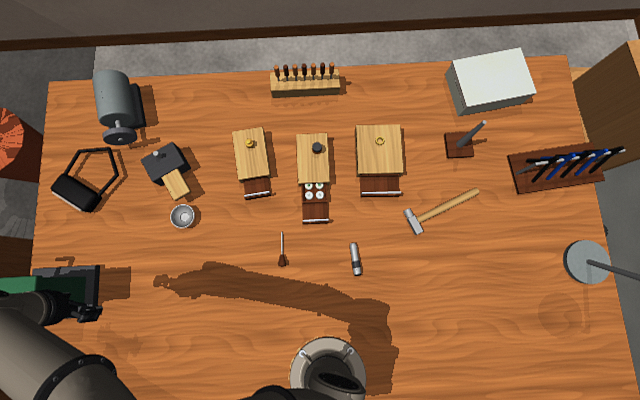

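View pics/side0.png

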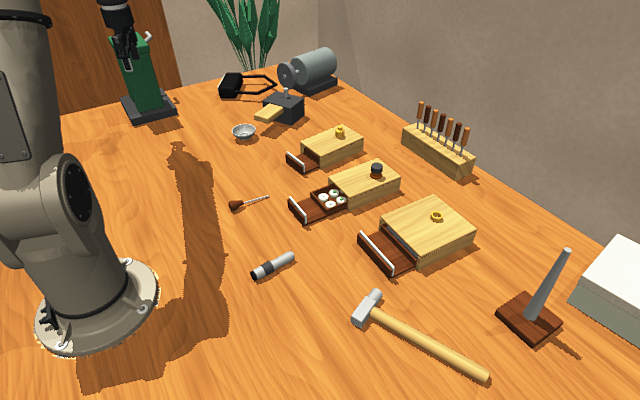

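The top view shows the middle narrow tray standing out, with its lip at about (315,220). The wide case is at (380,150) with its lip at (381,194), and the shut case is at (251,153). The ring clamp (356,258) and the graver (282,250) lie on the robot side. Next I'll measure the case tops and lips.

Run:
```python
from h import *
c=dict(np.load('pics/top0.npz')); im=c['pixels']
hsv=cv2.cvtColor(im,cv2.COLOR_BGR2HSV)
for p in [(370,165),(310,170),(385,193),(318,220),(350,200)]: print(p,hsv[p[1],p[0]])
sub=np.zeros(im.shape[:2],np.uint8); sub[115:230,225:415]=255
wood=cv2.inRange(hsv,(15,60,150),(30,150,255))&sub
al=cv2.inRange(hsv,(0,0,150),(180,50,255))&sub
for nm,m,z in(('case',wood,.05),('lip',al,.04)):
    for k in cv2.findContours(m,cv2.RETR_EXTERNAL,cv2.CHAIN_APPROX_NONE)[0]:
        if cv2.contourArea(k)<15: continue
        r=cv2.minAreaRect(k); b=np.array([ray(c,q,z)[:2] for q in cv2.boxPoints(r)])
        print(nm,np.round(r[0]),'ctr',ray(c,r[0],z).round(4)[:2],'sides',np.linalg.norm(b[1]-b[0]).round(4),np.linalg.norm(b[2]-b[1]).round(4)); print(b.round(3).tolist())
v=cv2.resize(im[120:280,230:430],None,fx=4,fy=4,interpolation=cv2.INTER_CUBIC)[:600]
cv2.imwrite('pics/crop.png',v)
c=dict(np.load('pics/side0.npz')); v=cv2.resize(c['pixels'][120:290,270:490],None,fx=3.4,fy=3.4,interpolation=cv2.INTER_CUBIC)
cv2.imwrite('pics/crops.png',v)
```

```text
(370, 165) [ 17 131 204]
(310, 170) [ 18 128 215]
(385, 193) [124  11 166]
(318, 220) [106  30 178]
(350, 200) [ 13 168 193]
case [312. 158.] ctr [0.688  0.0097] sides 0.1056 0.1702
[[0.774, 0.062], [0.774, -0.043], [0.604, -0.041], [0.604, 0.061]]
case [250. 153.] ctr [0.7169 0.2163] sides 0.1058 0.1713
[[0.798, 0.279], [0.808, 0.173], [0.638, 0.155], [0.628, 0.258]]
case [379. 148.] ctr [ 0.7072 -0.2158] sides 0.1525 0.1702
[[0.795, -0.145], [0.792, -0.297], [0.622, -0.285], [0.625, -0.137]]
lip [316. 220.] ctr [0.4803 0.0103] sides 0.081 0.0065
[[0.486, 0.051], [0.481, -0.03], [0.475, -0.03], [0.479, 0.051]]
lip [412. 218.] ctr [ 0.4676 -0.3014] sides 0.0206 0.0677
[[0.496, -0.281], [0.504, -0.301], [0.439, -0.321], [0.432, -0.302]]
lip [381. 192.] ctr [ 0.5607 -0.2101] sides 0.1251 0.0067
[[0.568, -0.148], [0.56, -0.273], [0.554, -0.272], [0.561, -0.147]]
lip [320. 194.] ctr [ 0.5638 -0.0076] sides 0.023 0.0235
[[0.576, 0.003], [0.575, -0.02], [0.551, -0.018], [0.553, 0.005]]
lip [308. 194.] ctr [0.5659 0.0285] sides 0.023 0.0235
[[0.578, 0.039], [0.577, 0.016], [0.554, 0.018], [0.555, 0.041]]
lip [256. 194.] ctr [0.5791 0.2007] sides 0.0802 0.0067
[[0.578, 0.241], [0.587, 0.161], [0.58, 0.16], [0.571, 0.24]]
lip [308. 186.] ctr [0.5946 0.0286] sides 0.0198 0.0136
[[0.602, 0.038], [0.601, 0.018], [0.587, 0.019], [0.588, 0.039]]
lip [319. 186.] ctr [ 0.5933 -0.007 ] sides 0.0156 0.0212
[[0.588, 0.005], [0.603, 0.002], [0.599, -0.019], [0.583, -0.016]]
```

View pics/crop.png

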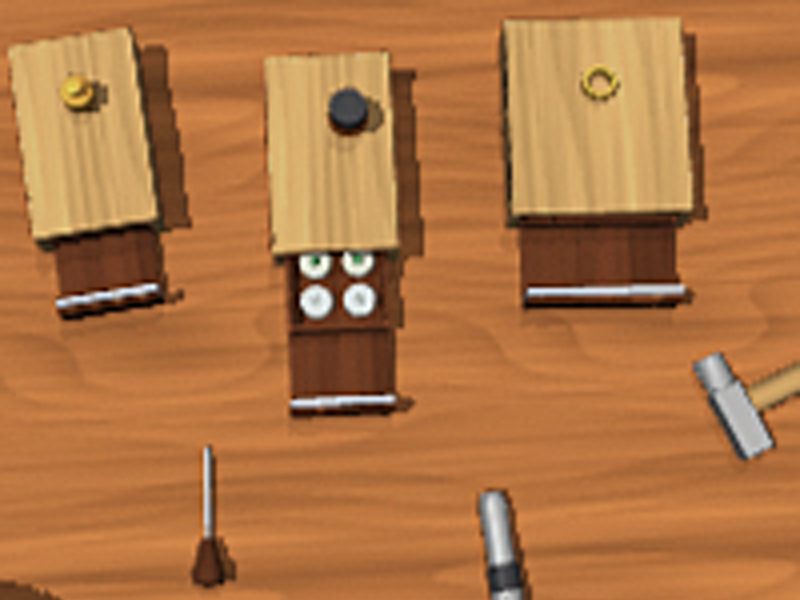

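View pics/crops.png

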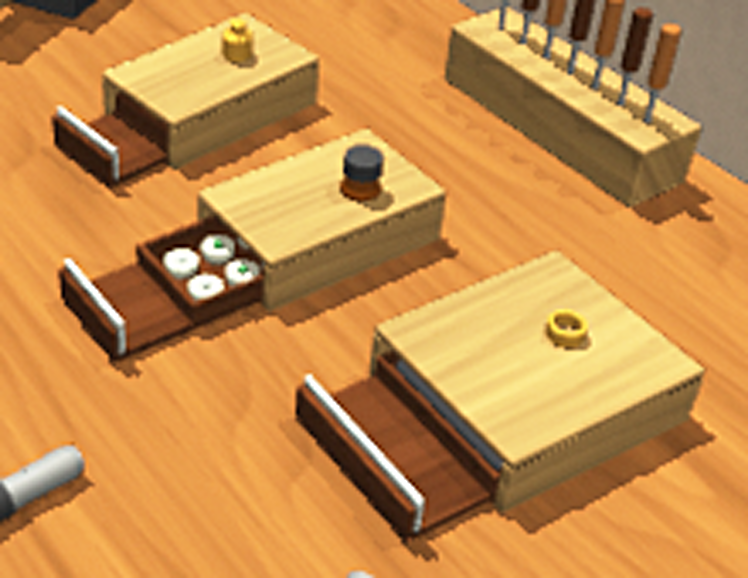

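The measured case sizes (106×170 and 152×170 mm) agree with the given ones. Working from the lip-to-case distances, the open tray is about 70 mm out, the wide tray about 9 mm and the shut tray about 1 mm. I'll turn the tool into line with the trays and start across.

Request:
drive_tool(
  series=[-1,0,0,0,0,0,-0.18,-1,0,0,0,0,0,-0.18,-1,-24,-45,0,0,0,0,-1,-24,-45,0,0,0,0,-1,-24,-45,0,0,0,0,-1,-24,-45,0,0,0,0,-1,-24,-45,0,0,0,0,-1,-24,-45,0,0,0,0],
  force=30,
)

```text
t: 1.1
eef_pos: [0.4018, 0.3381, 0.2531]
tool_rot: [-0.0, 0.028, 1.0, -0.0]
contact_force: [0.2, -0.3, 0.0]
gripper_width: 0.0
```

```bash
cat >> h.py <<'E'
from scipy.spatial.transform import Rotation as Ro
def go(P,yaw):
    o=bot.get_obs(); q=o['tool_rot']; R=Ro.from_quat(np.r_[q[1:],q[0]]); 
    c,s=np.cos(yaw),np.sin(yaw); T=Ro.from_matrix(np.array([[-c,-s,0],[-s,c,0],[0,0,-1]]))
    print('t',o['t'],'pos',o['eef_pos'].round(4),'F',o['contact_force'].round(2),'q7',o['q'].round(2)[-1]); print('shift mm',(R.inv().apply(np.array(P)-o['eef_pos'])*1000).round(1),'turn',(R.inv()*T).as_rotvec().round(3))
E
python3 -c "
from h import *
go([0.437,0.010,0.25],-0.03)"
```

```text
t 1.1 pos [0.4018 0.3381 0.2531] F [ 0.16 -0.32  0.  ] q7 0.7
shift mm [ -53.5 -325.6    3.2] turn [-0.    -0.    -0.026]
```

Request:
drive_tool(
  series=[-1,-6,-45,0,0,0,-0.026,-1,-6,-45,0,0,0,0,-1,-6,-45,0,0,0,0,-1,-6,-45,0,0,0,0,-1,-6,-45,0,0,0,0,-1,-6,-45,0,0,0,0,-1,0,-20,0,0,0,0,-1,0,0,0,0,0,0,-1,0,0,0,0,0,0],
)

```text
t: 2.22
eef_pos: [0.4275, 0.0498, 0.2532]
tool_rot: [-0.0, 0.014, 1.0, 0.0]
contact_force: [0.0, -0.7, 0.2]
gripper_width: -0.003
```

```bash
python3 -c "
from h import *
go([0.440,0.010,0.037],-0.03)"
```

```text
t 2.225 pos [0.4275 0.0498 0.2532] F [ 0.01 -0.72  0.19] q7 1.3
shift mm [-13.7 -39.5 216.2] turn [ 0.    -0.     0.001]
```

Request:
drive_tool(
  series=[-1,-12,-40,0,0,0,0,-1,0,0,50,0,0,0,-1,0,0,50,0,0,0,0,-1,0,0,50,0,0,0,-1,0,0,40,0,0,0,-1,0,0,26,0,0,0,-1,0,0,0,0,0,0],
)

```text
validation failed for argument at $.se...
```

Request:
drive_tool(
  series=[-1,-12,-40,0,0,0,0,-1,0,0,50,0,0,0,-1,0,0,50,0,0,0,-1,0,0,50,0,0,0,-1,0,0,40,0,0,0,-1,0,0,26,0,0,0,-1,0,0,0,0,0,0],
)

```text
t: 3.1
eef_pos: [0.4371, 0.0096, 0.0357]
tool_rot: [-0.002, 0.014, 1.0, -0.0]
contact_force: [0.9, -0.3, -0.4]
gripper_width: 0.002
```

```bash
python3 -c "
from h import *
go([0.532,0.010,0.037],-0.02)
c=snap('side','side1'); cv2.imwrite('pics/s1.png',cv2.resize(c['pixels'][100:300,220:480],None,fx=3,fy=3))"
```

```text
t 3.1 pos [0.4371 0.0096 0.0357] F [ 0.89 -0.33 -0.4 ] q7 1.58
shift mm [-94.8   3.   -1.7] turn [-0.    -0.004 -0.008]
```

View pics/s1.png

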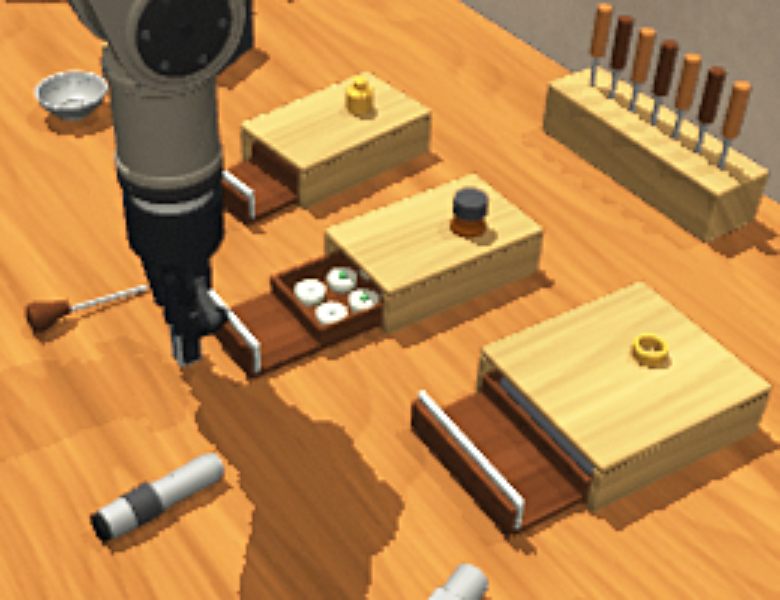

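The shut fingertips stand just in front of the middle tray's panel (crop pixel about (187,350)) and touch nothing else. I'll push now.

Request:
drive_tool(
  series=[-1,-9,0,0,0,0,0,-1,-9,0,0,0,0,0,-1,-9,0,0,0,0,0,-1,-9,0,0,0,0,0,-1,-9,0,0,0,0,0,-1,-9,0,0,0,0,0,-1,-9,0,0,0,0,0,-1,-9,0,0,0,0,0,-1,-9,0,0,0,0,0,-1,-3,0,0,0,0,0,-1,0,0,0,0,0,0],
)

```text
t: 4.53
eef_pos: [0.523, 0.0057, 0.0374]
tool_rot: [0.001, 0.015, 1.0, -0.0]
contact_force: [-0.2, -0.0, -0.1]
gripper_width: 0.0
```

Request:
drive_tool(
  series=[-1,-3,0,0,0,0,0,-1,-3,0,0,0,0,0,-1,0,0,0,0,0,0],
)

```text
t: 4.9
eef_pos: [0.5287, 0.0056, 0.0374]
tool_rot: [0.0, 0.015, 1.0, -0.0]
contact_force: [-0.3, 0.1, -0.2]
gripper_width: -0.002
```

Request:
drive_tool(
  series=[-1,-3,0,0,0,0,0,-1,-3,0,0,0,0,0,-1,0,0,0,0,0,0],
)

```text
t: 5.28
eef_pos: [0.5336, 0.0056, 0.0371]
tool_rot: [-0.001, 0.015, 1.0, 0.0]
contact_force: [-3.3, 0.6, 2.4]
gripper_width: 0.003
```

Request:
drive_tool(
  series=[-1,-3,0,0,0,0,0,-1,0,0,0,0,0,0],
)

```text
t: 5.52
eef_pos: [0.5337, 0.0057, 0.0366]
tool_rot: [-0.004, 0.015, 1.0, 0.0]
contact_force: [-11.5, 1.6, 7.7]
gripper_width: -0.001
```

Force climbs at 0.534, which is where the panel should stop, so the tray is on its home stop. I'll back off, lift and check.

Request:
drive_tool(
  series=[-1,15,0,0,0,0,0,-1,20,0,0,0,0,0,-1,0,0,-45,0,0,0,-1,0,0,-45,0,0,0,-1,0,-45,-10,0,0,0,-1,0,-45,0,0,0,0,-1,0,-45,0,0,0,0,-1,0,0,0,0,0,0],
)

```text
t: 6.52
eef_pos: [0.4982, -0.1326, 0.1379]
tool_rot: [0.001, 0.018, 1.0, -0.001]
contact_force: [-0.1, 0.7, 0.8]
gripper_width: -0.0
```

Run:
```python
from h import *
c=snap('top','top1'); im=c['pixels']; hsv=cv2.cvtColor(im,cv2.COLOR_BGR2HSV)
go([0.592,-0.212,0.09],-0.05)
sub=np.zeros(im.shape[:2],np.uint8); sub[180:232,225:406]=255
al=cv2.inRange(hsv,(0,0,150),(180,50,255))&sub
for k in cv2.findContours(al,cv2.RETR_EXTERNAL,cv2.CHAIN_APPROX_NONE)[0]:
    if cv2.contourArea(k)<15: continue
    r=cv2.minAreaRect(k); print(np.round(r[0]),ray(c,r[0],.04).round(4)[:2])
cv2.imwrite('pics/t1.png',cv2.resize(im[110:290,220:440],None,fx=3.3,fy=3.3))
```

```text
t 6.575 pos [ 0.4984 -0.1301  0.1376] F [ 0.66  0.59 -0.02] q7 1.83
shift mm [-96.2 -78.7  47.9] turn [-0.001  0.002  0.016]
[314. 198.] [0.5517 0.0112]
[256. 194.] [0.5791 0.2007]
[401. 192.] [ 0.5586 -0.276 ]
[362. 185.] [ 0.5877 -0.1508]
```

View pics/t1.png

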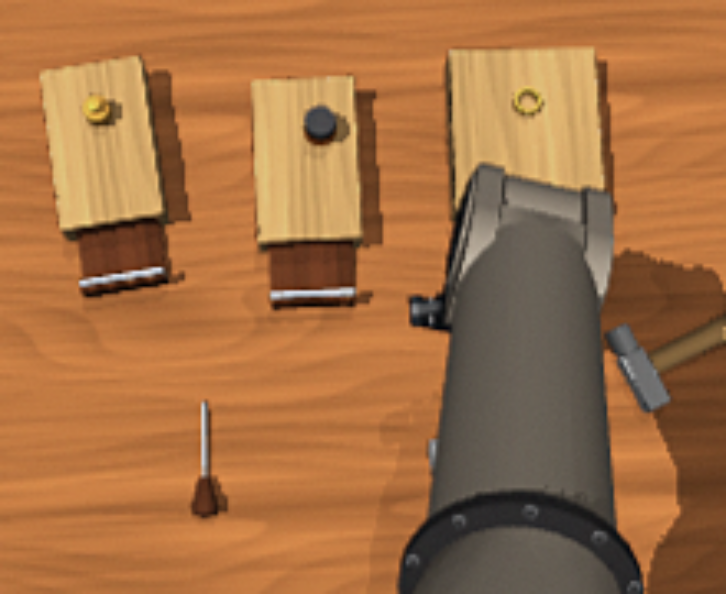

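The open tray is home: its lip centre is 136.3 mm before the case centre, against 137.5 mm expected. Next I'll hover over the wide tray's bare floor, behind the lip.

Request:
drive_tool(
  series=[-1,-32,-26,0,0,0,0.016,-1,-32,-26,0,0,0,0,-1,-30,-25,0,0,0,0,-1,0,0,40,0,0,0,-1,0,0,0,0,0,0,-1,0,0,0,0,0,0],
)

```text
t: 7.32
eef_pos: [0.5895, -0.2079, 0.098]
tool_rot: [0.0, 0.022, 1.0, 0.0]
contact_force: [-0.1, -0.2, -1.1]
gripper_width: -0.002
```

```bash
python3 -c "
from h import *
go([0.591,-0.212,0.040],-0.05)
c=snap('side','side2'); cv2.imwrite('pics/s2.png',cv2.resize(c['pixels'][100:300,260:500],None,fx=3,fy=3))"
```

```text
t 7.325 pos [ 0.5895 -0.2079  0.098 ] F [-0.07 -0.25 -1.1 ] q7 1.96
shift mm [-1.7 -4.  58. ] turn [0.    0.    0.006]
```

View pics/s2.png

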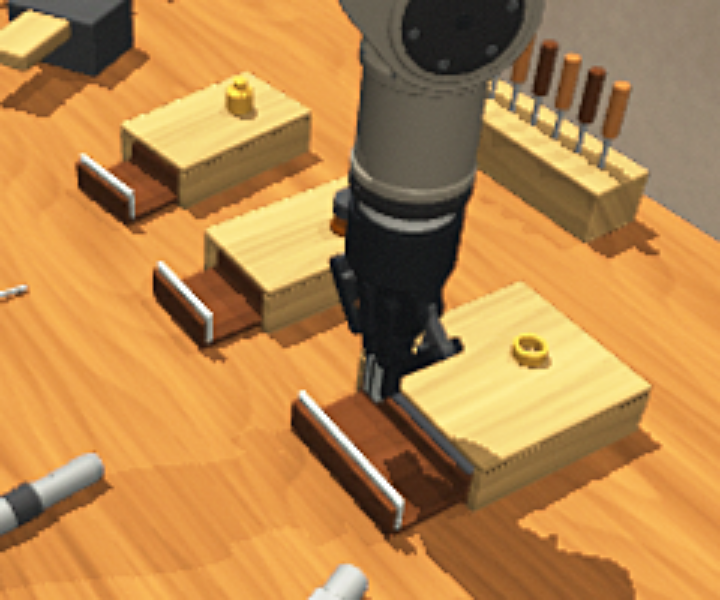

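The fingers (tip at crop pixel (375,390)) hang between the wide lip and the case front, well clear of the ring gauge. Going down.

Request:
drive_tool(
  series=[-1,-2,-3,20,0,0,0,-1,0,0,20,0,0,0,-1,0,0,16,0,0,0,-1,0,0,0,0,0,0,-1,0,0,0,0,0,0],
)

```text
t: 8.0
eef_pos: [0.5911, -0.2124, 0.0413]
tool_rot: [0.0, 0.023, 1.0, -0.0]
contact_force: [0.3, 0.7, 0.5]
gripper_width: 0.0
```

Request:
drive_tool(
  series=[-1,6,0,0,0,0,0,-1,6,0,0,0,0,0,-1,6,0,0,0,0,0,-1,6,0,0,0,0,0,-1,6,0,0,0,0,0,-1,6,0,0,0,0,0,-1,0,0,0,0,0,0],
)

```text
t: 8.88
eef_pos: [0.5539, -0.2104, 0.0412]
tool_rot: [-0.001, 0.023, 1.0, 0.0]
contact_force: [1.0, 0.0, 0.1]
gripper_width: -0.002
```

Request:
drive_tool(
  series=[-1,8,0,0,0,0,0,-1,8,0,0,0,0,0,-1,8,0,0,0,0,0,-1,8,0,0,0,0,0,-1,8,0,0,0,0,0,-1,8,0,0,0,0,0,-1,8,0,0,0,0,0,-1,8,0,0,0,0,0,-1,8,0,0,0,0,0,-1,0,0,0,0,0,0],
)

```text
t: 10.12
eef_pos: [0.4817, -0.207, 0.0412]
tool_rot: [-0.001, 0.023, 1.0, 0.0]
contact_force: [0.2, 0.2, -0.1]
gripper_width: -0.003
```

Request:
drive_tool(
  series=[-1,3,0,0,0,0,0,-1,3,0,0,0,0,0,-1,0,0,0,0,0,0],
)

```text
t: 10.5
eef_pos: [0.4768, -0.2067, 0.0412]
tool_rot: [-0.0, 0.023, 1.0, 0.0]
contact_force: [0.1, 0.5, 0.3]
gripper_width: -0.0
```

Request:
drive_tool(
  series=[-1,3,0,0,0,0,0,-1,0,0,0,0,0,0],
)

```text
t: 10.75
eef_pos: [0.4761, -0.2067, 0.0416]
tool_rot: [0.002, 0.023, 1.0, -0.0]
contact_force: [5.2, 0.4, -3.9]
gripper_width: 0.003
```

Request:
drive_tool(
  series=[-1,3,0,0,0,0,0,-1,0,0,0,0,0,0,-1,0,0,0,0,0,0],
)

```text
t: 11.12
eef_pos: [0.476, -0.2068, 0.0421]
tool_rot: [0.004, 0.022, 1.0, -0.001]
contact_force: [11.8, 0.4, -9.1]
gripper_width: 0.001
```

Request:
drive_tool(
  series=[-1,-10,0,0,0,0,0,-1,-5,0,0,0,0,0,-1,0,0,-20,0,0,0,-1,0,0,-40,0,0,0,-1,0,0,-50,0,0,0,-1,0,0,-50,0,0,0,-1,0,0,-40,0,0,0,-1,0,0,0,0,0,0],
)

```text
t: 12.12
eef_pos: [0.4872, -0.2082, 0.2443]
tool_rot: [0.003, 0.023, 1.0, -0.0]
contact_force: [0.2, 0.3, -0.3]
gripper_width: -0.0
```

Request:
drive_tool(
  series=[-1,0,45,0,0,0,0,-1,0,45,0,0,0,0,-1,0,45,0,0,0,0,-1,0,45,0,0,0,0,-1,0,45,0,0,0,0,-1,0,45,0,0,0,0,-1,0,45,0,0,0,0,-1,0,45,0,0,0,0,-1,0,45,0,0,0,0,-1,0,45,0,0,0,0,-1,0,0,0,0,0,0,-1,0,0,0,0,0,0],
)

```text
t: 13.62
eef_pos: [0.5061, 0.241, 0.24]
tool_rot: [-0.001, 0.023, 1.0, -0.001]
contact_force: [-0.9, -0.6, 0.4]
gripper_width: 0.0
```

Run:
```python
from h import *
c=snap('top','top2'); im=c['pixels']; hsv=cv2.cvtColor(im,cv2.COLOR_BGR2HSV)
o=bot.get_obs(); print(o['t'],o['eef_pos'],o['contact_force'])
sub=np.zeros(im.shape[:2],np.uint8); sub[180:240,225:406]=255
al=cv2.inRange(hsv,(0,0,150),(180,50,255))&sub
for k in cv2.findContours(al,cv2.RETR_EXTERNAL,cv2.CHAIN_APPROX_NONE)[0]:
    if cv2.contourArea(k)<15: continue
    r=cv2.minAreaRect(k); print(np.round(r[0]),r[1],ray(c,r[0],.04).round(4)[:2])
cv2.imwrite('pics/t2.png',cv2.resize(im[110:290,150:440],None,fx=2.7,fy=2.7))
```

```text
13.675 [0.50635942 0.24041434 0.24032812] [ 0.08900956 -0.47476063  0.33533778]
[382. 222.] (2.0, 39.0) [ 0.4615 -0.2058]
[256. 194.] (1.972787857055664, 24.49544906616211) [0.5791 0.2007]
```

View pics/t2.png

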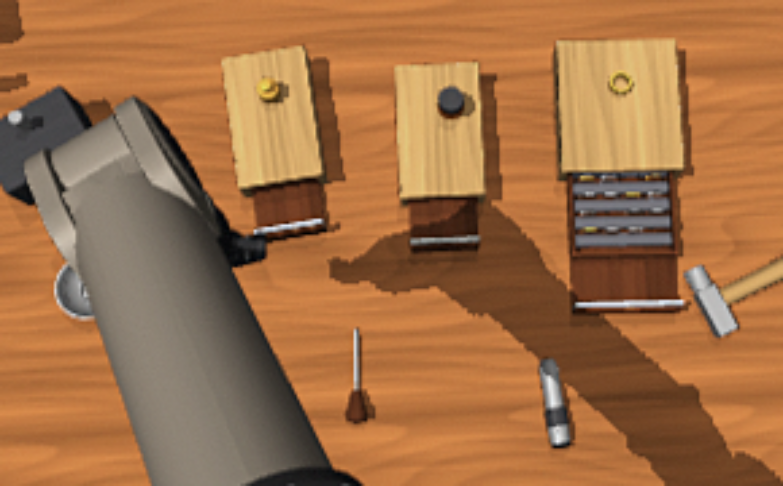

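The wide tray's lip is at crop pixel (630,303), which puts it about 108 mm out, with the ring bars showing. The middle and left trays are shut and the bystanders are in place. Handing in.

```bash
python3 -c "
from station import bot
print(bot.hand_in())"
```

```text
the job is handed in; nothing more can be done
None
```

The tray change-over is done and handed in at about 14 s of the 45 s allowed; the hand-in gave no verdict.

- **Narrow tray left out:** I pushed it home with the closed fingertips until the force rose to about 12 N at the stop. After the push its lip measured 136.3 mm before the case centre, against 137.5 mm expected when home, so it is home within measuring error. In the last picture its lip was in shadow, so I did not measure it again; by eye it was still home.
- **Wide tray:** I hooked a fingertip behind the lip and drew it out until the force rose to about 12 N at the stop. In the last picture it measured about 108 mm out, within about 2 mm of the 110 mm stop and over the 104 mm needed.
- **Shut tray and bystanders:** The shut tray's lip measured the same as at the start. The tools and pots looked to be in place by eye. The arm partly covered the scrap dish in that picture, and I did not measure the bystanders.
- **Arm:** It was left raised, with the TCP at z = 0.24 m, touching nothing, and the force reading was near zero.

No check failed. One move call was refused for a miscounted row and sent again corrected; nothing moved in between.

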